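Slide the cake on its board between hotplate and oven dish

TASK

Push the white board with the chocolate cake on it along the table, through the narrow gap between the white hotplate and the blue oven dish, until the whole board lies on the red baking mat on the other side. Push only against the board, with the fingers: do not touch the cake or let it shift on the board, do not lift or tip the board, leave everything else standing where it is, and finish with the hand clear.

Things in the scene. Friction and masses are not known exactly. Their poses are not given: they have to be found in the camera images.
- board: white cake board, a loose slab 130 mm along its x, 170 mm along its y, 16 mm thick, corners rounded 10 mm, about 0.3 kg, flat on the table; origin at the centre of its underside, z up. It starts at one end of the gap (left or right), long side roughly along the gap, up to 0.3 rad askew and up to 30 mm off the gap's middle line. With the cake on it, it slides under a push of about 2 to 8 N.
- cake: round chocolate layer cake, 108 mm across, 43 mm high (top 59 mm above the table), about 0.3 kg, standing loose in the middle of the board, which leaves about 31 mm of bare board at each short end and 11 mm at each long side; origin at the centre of its underside
- hotplate: white electric hotplate with a black round plate, fixed (does not move); 240 mm along its x, 220 mm along its y, 58 mm high; origin at the centre of its underside, z up. Its plain face at x = -120 mm, towards the robot, is one side of the gap.
- dish: blue stoneware oven dish full of golden bake, fixed (does not move), nearer the robot than the hotplate, axes parallel to the hotplate's; 55 mm high; origin at the foot of the middle of its long face on the gap, so it spans x = -150 to 0 mm, y = +-100 mm, plus grip tabs at its ends out to y = +-124 mm (x = -113 to -37 mm). The face at x = 0 is the other side of the gap.
- gap_side (a point): middle of the hotplate's face on the gap, at table height (in the hotplate's axes). The gap runs along the hotplate's y, 220 mm long, and is 140 to 146 mm wide from this face to the dish: 5 to 8 mm to spare on each side of the board.
- mat: thin red baking mat with a cream border line, flat on the table (1 mm, no step to climb, does not move) at the other end of the gap from the board; 240 mm along its x, 230 mm along its y; origin at its centre. Its axes are within 0.05 rad of the hotplate's, and its centre is within 30 mm of the gap's middle line.
- corner_fl (a point): the board's +x +y corner (in the board's own axes), on its underside, where the straight edges would meet; 65 mm and 85 mm from the board's origin
- corner_fr (a point): the board's +x -y corner (in the board's own axes), on its underside, where the straight edges would meet; 65 mm and 85 mm from the board's origin
- corner_nl (a point): the board's -x +y corner (in the board's own axes), on its underside, where the straight edges would meet; 65 mm and 85 mm from the board's origin
- corner_nr (a point): the board's -x -y corner (in the board's own axes), on its underside, where the straight edges would meet; 65 mm and 85 mm from the board's origin
- mixing_bowl: bystander, loose: turquoise mixing bowl, 210 mm across, 115 mm high; origin at the centre of its underside; leave alone
- green_bowl: bystander, loose: small green bowl, 120 mm across, 45 mm high; origin at the centre of its underside; leave alone
- white_bowl: bystander, loose: small white bowl, 124 mm across, 50 mm high; origin at the centre of its underside; leave alone
- spatula: bystander, loose: red spatula lying flat, 270 mm long; origin on its underside; leave alone
- jam_jar: bystander, loose: jam jar with red lid, 68 mm across, 65 mm high; origin at the centre of its underside; leave alone
- mug: bystander, loose: blue mug, 80 mm across, 90 mm high; origin at the centre of its underside; leave alone
- oil_bottle: bystander, loose: dark green bottle, 66 mm across, 220 mm high; origin at the centre of its underside; leave alone
Not all that is in view belongs to the job. What is shaped like the board but turquoise is not meant.

How it is judged:
By the outcome, as a careful person would: the job done as asked, in the order asked, and still so for the second after the job is handed in, with the robot touching nothing.
It also fails if it takes over 69 s, if anything falls off the work surface, if the arm or the gripper's body presses on something with over 40 N, if the wrist force passes 120 N, or if a joint passes its speed limit or range.

ROBOT

A 6-joint arm with a two-finger parallel gripper is mounted at the origin on the work surface. World frame = base frame: x ahead of the robot, y to its left, z up, the work surface at z = 0. Lengths are in m, angles in degrees, forces in N, time in s.
With the tool pointing down it reaches from about 0.4 to 0.825 m from the base axis. Payload 7 kg.
Tool frame: the origin (TCP) lies between the finger pads; the fingertips stand 22 mm ahead of it and the grasp point (between the pads) lies 3 mm ahead of it; z points along the fingers, y is the line along which they close (so a half turn about z gives the same grasp; the last joint's range is limited). The gripper opens to 88 mm and grips with 3 to 60 N. Pads are 19 mm wide; open, the fingers measure 130 mm over their backs; the gripper's body (78 mm by 193 mm) begins 47 mm behind the grasp point.
Start: joints at [83.829, 20.546, 0.682, 0, -70.136, -16.507], TCP at [0.26, 0.623, 0.249] pointing down, gripper open.
Joint ranges: [-176.03, 176.03], [-82.01, 121.73], [-58.28, 71.71], [-173.87, 95.51], [-174.79, -0.11], [-173.66, 173.66]. Speed limits (degrees/s): [136.94, 136.94, 172.46, 180, 180, 180].

INTERFACE

Orientations are given as [roll, pitch, yaw] about the fixed x, y, z axes, in that order (R = Rz(yaw) Ry(pitch) Rx(roll)).
In Python, from plant import ctrl gives the robot as it stands.
- The arm moves only by the tool apply_moves, never from a script. Its argument "targets" is a list of rows, each an object with "travel": the shift along the tool's x, y, z in mm, a list of three; "roll": the turn about the tool's z in degrees; "jaw": the finger opening in mm, from 0 to 87.6. In form: [{"travel": [tx, ty, tz], "roll": roll, "jaw": jaw}, ...]. A call has 1 to 10 rows; each row shifts and turns the commanded pose from where the row before left it, along the tool's axes as they then stand; what a row does not reach is not made up. A row lasts 1/10 s, in which the tool goes at most 50 mm and 8.59 degrees, less where a joint would pass 70% of its speed; a pose out of reach is approached as far as the arm can. A call with a gripper value outside its range is refused whole. The fingers move at their own pace and stop on an object; the grip force is fixed at half the most. Time passes only in rows, so rows that do not move let the fingers close. It gives the time, the measured TCP pose, the force, the opening and the grip force at its end, in the units of the state.
- ctrl.get_obs(): the state, without advancing time (a new reading comes with each control period).
- ctrl.snapshot(name): name is "side" or "top" or "wrist"; returns the picture (420x560x3 uint8, red, green, blue); there is no depth.
- ctrl.calibration(name): a dict with "K" (3x3 intrinsics, pixels), "extrinsics" (4x4, takes a point from camera to world coordinates); the wrist camera has in their place "hand_eye" (4x4, takes a point from camera to tool coordinates, whose origin is the TCP and whose axes are the flange's). Camera axes: x right, y down, z forward; pixel columns grow to the right and rows downward; lengths in m; the calibration is good to about 2 mm. The wrist camera is an equidistant fisheye: a pixel r from the principal point sees the ray r / f radians off the axis. A picture is of the moment at which its call begins: read the wrist's pose just before it. calibration takes no time and is no camera call.
- ctrl.close_job(): hands the job in; it is judged then, once.
The state is a dict: "clock": time; "joint_pos": joint angles; "qvel": joint speeds; "tau": joint torques, N m; "tool_pos": TCP position; "orientation": TCP orientation; "force": force on the tool from outside, world axes, zero at the start; "moment": the same for the moment, N m; "opening": finger opening in m; "gripper_force": force on a finger pad.
Only numpy, scipy, OpenCV 4.12 (cv2) and the standard library are available. Lean on these libraries where they do the work, as an engineer would, in place of code of your own. Each camera call takes 0.05 s, during which the arm holds its last target. There are 200 camera calls.

## Working session

There is one attempt and no reset: what is moved stays moved. The work goes in short steps, Python scripts to look and compute and a tool call to move; the robot and the scene stay as the last step left them, time stands still between calls to the robot, and variables do not carry over. Pictures are saved under pics/ and viewed, at most 10 in all, crops included, and the job is handed in when it is done.

Besides the shell and the picture viewer there is one more tool, called by a JSON object that holds its "api" and its "payload", one argument or row to a line. apply_moves: Moves the arm, as the interface text tells. Its arguments: {"type":"object","properties":{"targets":{"type":"array","items":{"type":"object","properties":{"travel":{"type":"array","items":{"type":"number"}},"roll":{"type":"number"},"jaw":{"type":"number"}}}}},"required":["targets"]}

```bash
mkdir -p pics; python3 - <<'E'
from plant import ctrl
import cv2,numpy as np
o=ctrl.get_obs();print({k:np.round(v,3) for k,v in o.items()})
for n in ["top","side"]:
    im=ctrl.snapshot(n);cv2.imwrite(f"pics/{n}0.png",cv2.resize(im[:,:,::-1],(800,600),interpolation=cv2.INTER_CUBIC));np.save(f"{n}0.npy",im)
    print(n,ctrl.calibration(n))
E
```

```text
{'clock': np.float64(0.0), 'joint_pos': array([ 8.3831e+01,  2.0592e+01,  6.3300e-01, -2.0000e-02, -7.0138e+01,
       -1.6509e+01]), 'qvel': array([-0.031, -0.01 ,  0.005,  0.109, -0.057,  0.052]), 'tau': array([-1.0000e-03, -5.8274e+01,  2.9304e+01,  6.9970e+00,  7.0000e-03,
       -0.0000e+00]), 'tool_pos': array([0.26 , 0.622, 0.248]), 'orientation': array([ 1.79902e+02, -9.00000e-03, -2.26850e+01]), 'force': array([-0.744,  0.826,  0.102]), 'moment': array([-0.031,  0.052,  0.026]), 'gripper_force': np.float64(0.0), 'opening': np.float64(0.088)}
top {'K': array([[441.16810304,   0.        , 280.78986978],
       [  0.        , 441.16810304, 208.40487369],
       [  0.        ,   0.        ,   1.        ]]), 'extrinsics': array([[-0.01875308, -0.99574827,  0.09018706,  0.38052136],
       [-0.99976892,  0.01962366,  0.00877592,  0.00643137],
       [-0.01050841, -0.09000164, -0.99588618,  1.6703454 ],
       [ 0.        ,  0.        ,  0.        ,  1.        ]])}
side {'K': array([[468.76430766,   0.        , 276.19079015],
       [  0.        , 468.76430766, 206.51549847],
       [  0.        ,   0.        ,   1.        ]]), 'extrinsics': array([[ 0.77523837, -0.4456973 ,  0.44761522, -0.27289671],
       [-0.63164289, -0.5405569 ,  0.55572071, -0.97273883],
       [-0.00572172, -0.71354898, -0.70058198,  1.28262836],
       [ 0.        ,  0.        ,  0.        ,  1.        ]])}
```

View pics/top0.png

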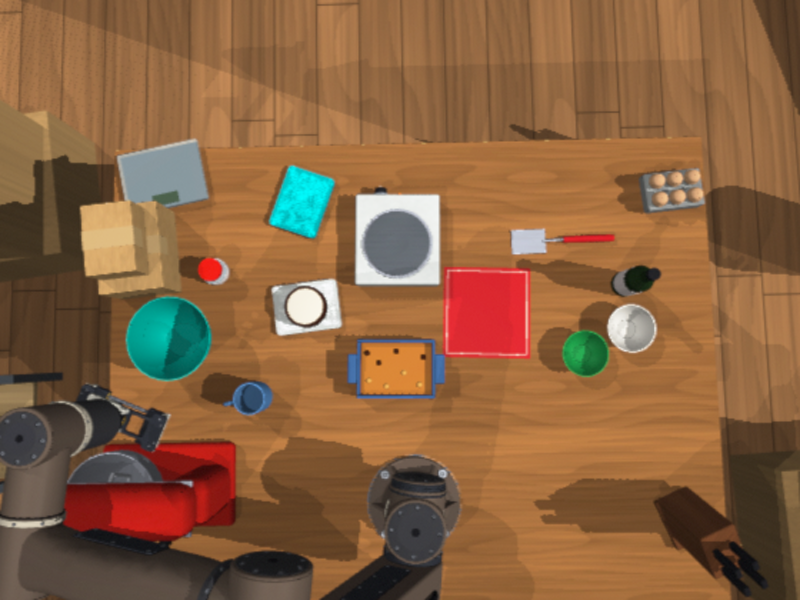

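View pics/side0.png

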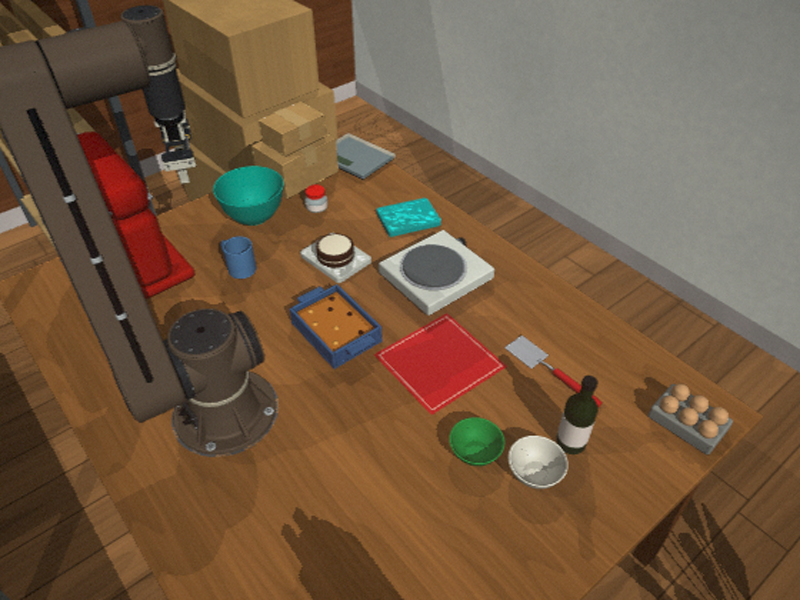

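The top picture shows two board-shaped things: a white one with the cake at (306,307) and a turquoise one at (302,202). The white board carries the cake, so that is the one meant. It sits left of the gap, with the mat to the right at (487,312). I'll enlarge it to confirm and to measure.

```bash
python3 - <<'E'
import cv2,numpy as np
im=np.load("top0.npy")
c=im[130:280,180:380,::-1]
cv2.imwrite("pics/crop1.png",cv2.resize(c,(800,600),interpolation=cv2.INTER_CUBIC))
E
```

```text
(no output)
```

View pics/crop1.png

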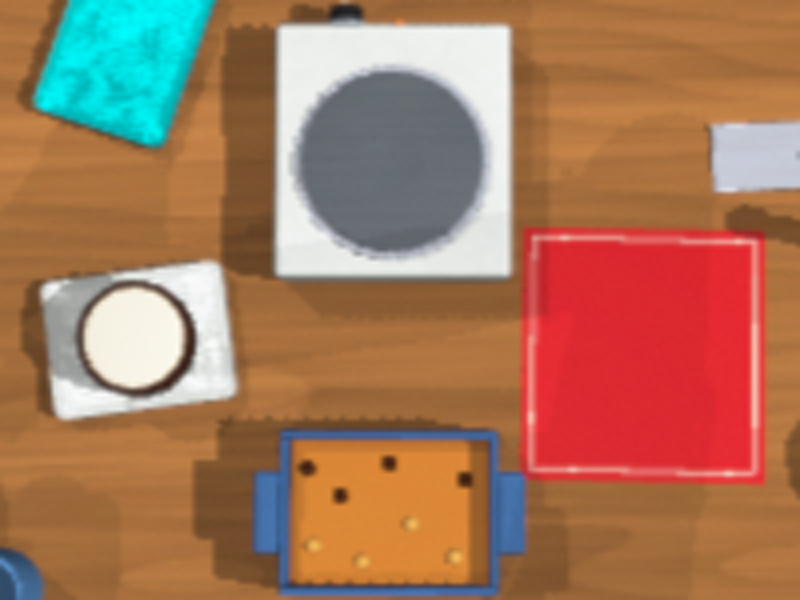

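Confirmed: in the crop the white board with the cake has corners near (40,281), (219,260), (239,396) and (58,421). The hotplate's gap face is at v≈277, the dish's at v≈430, and the mat's left edge at u≈523. Next I turn these into metres.

```bash
cat > h.py <<'E'
from plant import ctrl
import cv2,numpy as np
def plane(n,uv,z):
    c=ctrl.calibration(n);T=c["extrinsics"];uv=np.atleast_2d(np.array(uv,float))
    d=(np.linalg.inv(c["K"])@np.c_[uv,np.ones(len(uv))].T); d=(T[:3,:3]@d).T
    return (T[:3,3]+d*((z-T[2,3])/d[:,2])[:,None])[:,:2]
def proj(n,P):
    c=ctrl.calibration(n);T=np.linalg.inv(c["extrinsics"]);p=c["K"]@(T[:3,:3]@np.atleast_2d(P).T+T[:3,3:]);return (p[:2]/p[2]).T
crop=lambda uv,s=4,o=(180,130):(np.array(uv,float)+.5)/s-.5+np.array(o)
def st():
    o=ctrl.get_obs();print(round(float(o["clock"]),2),np.round(o["tool_pos"]*1e3,1),np.round(o["orientation"],2),np.round(o["force"],1),o["opening"]);return o
E
python3 - <<'E'
from h import *
p=lambda uv,z:np.round(plane("top",crop(uv),z)*1e3,1)
b=p([(39,282),(219,260),(239,396),(58,421)],.016);print("board",b.tolist(),b.mean(0),[np.round(np.linalg.norm(b[i]-b[i-1]),1) for i in range(4)])
for i,j in((0,1),(3,2)):d=b[j]-b[i];print("ang from -y",np.degrees(np.arctan2(d[0],-d[1])))
h=p([(276,25),(512,25),(275,277),(513,277)],.058);print("hot",h.tolist())
print("dish",p([(281,430),(498,430),(281,594),(498,594)],.055).tolist())
m=p([(526,229),(764,233),(763,483),(521,480)],.001);print("mat",m.tolist(),m.mean(0))
print("cake",p([(137,338)],.059))
# bystanders (800 pic): mug, bowl edge, jar
print("mug,bowl,jar",p([(0,0)],0)*0+1,[np.round(plane("top",np.array(q)*.7,z)*1e3).tolist() for q,z in(((252,397),.09),((168,338),.115),((210,270),.065))])
im=np.load("side0.npy");
# side crop of the gap, 3x
cv2.imwrite("pics/crop2.png",cv2.resize(im[140:310,190:400,::-1],(740,600),interpolation=cv2.INTER_CUBIC))
E
```

```text
board [[568.6, 365.9], [586.1, 195.5], [457.2, 177.9], [437.0, 348.1]] [512.225 271.85 ] [np.float64(132.8), np.float64(171.3), np.float64(130.1), np.float64(171.4)]
ang from -y 5.863692154916875
ang from -y 6.76842542273703
hot [[800.3, 135.4], [795.6, -84.3], [564.1, 139.2], [559.7, -79.5]]
dish [[423.6, 135.7], [419.8, -62.6], [275.1, 137.6], [271.6, -59.1]]
mat [[611.8, -96.1], [603.4, -322.3], [366.7, -312.6], [373.7, -85.4]] [ 488.9 -204.1]
cake [[510.2 266.5]]
mug,bowl,jar [[1. 1.]] [[[283.0, 396.0]], [[433.0, 599.0]], [[607.0, 512.0]]]
```

View pics/crop2.png

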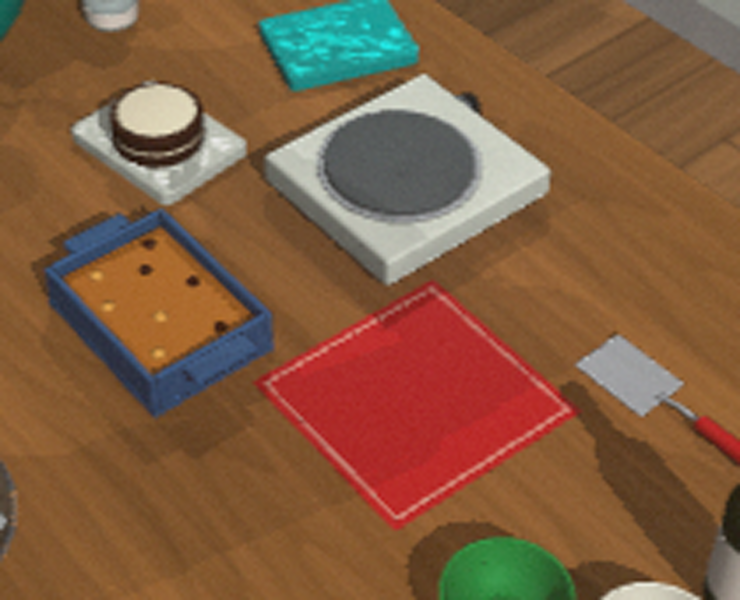

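The gap is about 140 mm wide (hotplate face x≈562, dish face x≈422) and runs at -1.15° from -y. The board is centred at (512,271) with its heading at +6.3°, about 15 mm off the midline towards +x. I'll first push its +x long side to centre and straighten it, then push the short end through.

{"api": "apply_moves", "payload": {
  "targets": [
    {"travel":[0,0,0],"roll":-7.25,"jaw":80},
    {"travel":[0,0,0],"roll":-7.25,"jaw":80},
    {"travel":[0,0,0],"roll":-7.25,"jaw":80},
    {"travel":[0,0,0],"roll":-7.25,"jaw":80},
    {"travel":[25.6,31.3,0],"roll":0,"jaw":80},
    {"travel":[25.6,31.3,0],"roll":0,"jaw":80},
    {"travel":[25.6,31.3,0],"roll":0,"jaw":80},
    {"travel":[25.6,31.3,0],"roll":0,"jaw":80},
    {"travel":[25.6,31.3,0],"roll":0,"jaw":80},
    {"travel":[25.6,31.3,0],"roll":0,"jaw":80}
  ]
}}

```text
clock: 1.1
tool_pos: [0.4344, 0.4516, 0.2483]
orientation: [180.0, 0.0, 6.3]
force: [-0.2, 0.5, -0.7]
opening: 0.0799
gripper_force: 0.0
```

{"api": "apply_moves", "payload": {
  "targets": [
    {"travel":[25.6,31.3,0],"roll":0,"jaw":80},
    {"travel":[25.6,31.3,0],"roll":0,"jaw":80},
    {"travel":[25.6,31.3,0],"roll":0,"jaw":80},
    {"travel":[25.6,31.3,0],"roll":0,"jaw":80},
    {"travel":[25.6,31.3,0],"roll":0,"jaw":80},
    {"travel":[25.6,31.3,0],"roll":0,"jaw":80},
    {"travel":[0,0,0],"roll":0,"jaw":80},
    {"travel":[0,0,0],"roll":0,"jaw":80},
    {"travel":[0,0,0],"roll":0,"jaw":80}
  ]
}}

```text
clock: 2.0
tool_pos: [0.6065, 0.2836, 0.2482]
orientation: [180.0, 0.0, 6.3]
force: [0.5, 0.6, 0.2]
opening: 0.0798
gripper_force: 0.0
```

{"api": "apply_moves", "payload": {
  "targets": [
    {"travel":[0,0,40],"roll":0,"jaw":80},
    {"travel":[0,0,40],"roll":0,"jaw":80},
    {"travel":[0,0,40],"roll":0,"jaw":80},
    {"travel":[0,0,40],"roll":0,"jaw":80},
    {"travel":[0,0,30],"roll":0,"jaw":80},
    {"travel":[0,0,20],"roll":0,"jaw":80},
    {"travel":[0,0,7],"roll":0,"jaw":80},
    {"travel":[0,0,4],"roll":0,"jaw":80},
    {"travel":[0,0,0],"roll":0,"jaw":80}
  ]
}}

```text
clock: 2.9
tool_pos: [0.607, 0.2841, 0.0282]
orientation: [-180.0, -0.0, 6.4]
force: [0.5, -0.2, -0.1]
opening: 0.0798
gripper_force: 0.0
```

```bash
python3 - <<'E'
from h import *
st();im=ctrl.snapshot("wrist");cv2.imwrite("pics/w1.png",cv2.resize(im[:,:,::-1],(800,600),interpolation=cv2.INTER_CUBIC));print(ctrl.calibration("wrist"))
E
```

```text
2.9 [607.  284.1  28.2] [-1.7998e+02 -5.0000e-02  6.3800e+00] [ 0.5 -0.2 -0.1] 0.0798374631358991
{'K': array([[325.1922621 ,   0.        , 278.04723877],
       [  0.        , 325.1922621 , 209.32807992],
       [  0.        ,   0.        ,   1.        ]]), 'hand_eye': array([[ 7.04235766e-04, -9.68044977e-01, -2.50775651e-01,
         6.66964510e-02],
       [ 9.99998848e-01,  1.01901813e-03, -1.12539009e-03,
        -2.35144865e-04],
       [ 1.34497316e-03, -2.50774569e-01,  9.68044579e-01,
        -1.35638833e-01],
       [ 0.00000000e+00,  0.00000000e+00,  0.00000000e+00,
         1.00000000e+00]])}
```

View pics/w1.png

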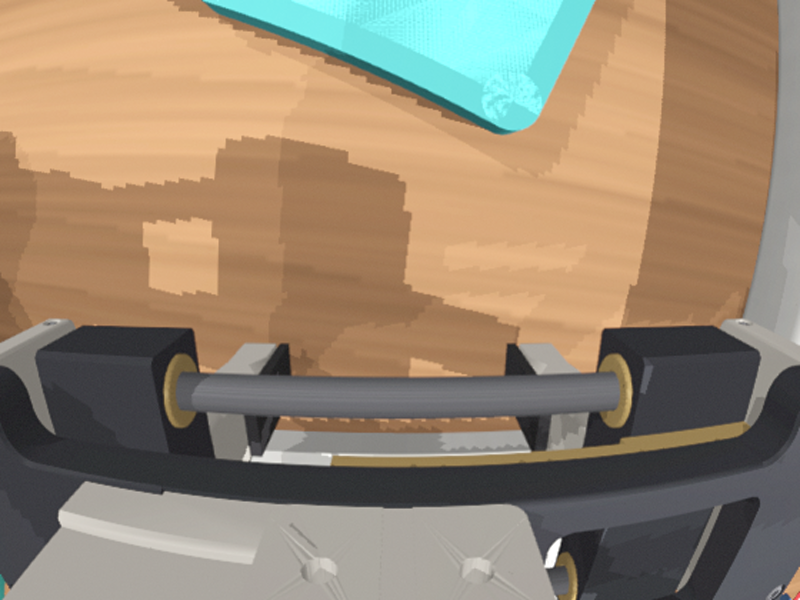

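The wrist view shows both fingertips on the table, with the white board edge just behind them near (400,440) and the turquoise board well clear ahead. Next I close in slowly.

{"api": "apply_moves", "payload": {
  "targets": [
    {"travel":[-6,0,0],"roll":0,"jaw":80},
    {"travel":[-6,0,0],"roll":0,"jaw":80},
    {"travel":[-3,0,0],"roll":0,"jaw":80},
    {"travel":[-1.5,0,0],"roll":0,"jaw":80},
    {"travel":[-1.5,0,0],"roll":0,"jaw":80},
    {"travel":[-1,0,0],"roll":0,"jaw":80},
    {"travel":[0,0,0],"roll":0,"jaw":80}
  ]
}}

```text
clock: 3.65
tool_pos: [0.588, 0.2812, 0.0275]
orientation: [180.0, 0.0, 6.3]
force: [0.5, -0.2, -0.3]
opening: 0.0801
gripper_force: 0.0
```

{"api": "apply_moves", "payload": {
  "targets": [
    {"travel":[-1,0,0],"roll":0,"jaw":80},
    {"travel":[-1,0,0],"roll":0,"jaw":80},
    {"travel":[0,0,0],"roll":0,"jaw":80}
  ]
}}

```text
clock: 3.95
tool_pos: [0.5864, 0.2811, 0.0275]
orientation: [-180.0, -0.0, 6.3]
force: [2.5, -0.1, -2.3]
opening: 0.0798
gripper_force: 1.1
```

Contact came at the predicted place. Now I push sideways while turning.

{"api": "apply_moves", "payload": {
  "targets": [
    {"travel":[-1.5,0.8,0],"roll":0.75,"jaw":80},
    {"travel":[-1.5,0.8,0],"roll":0.75,"jaw":80},
    {"travel":[-1.5,0.8,0],"roll":0.75,"jaw":80},
    {"travel":[-1.5,0.9,0],"roll":0.75,"jaw":80},
    {"travel":[-1.5,0.9,0],"roll":0.75,"jaw":80},
    {"travel":[-1.5,0.9,0],"roll":0.75,"jaw":80},
    {"travel":[-1.5,0.9,0],"roll":0.75,"jaw":80},
    {"travel":[-1.5,1,0],"roll":0.75,"jaw":80},
    {"travel":[-1.5,1,0],"roll":0.75,"jaw":80},
    {"travel":[-1.5,1,0],"roll":0.7,"jaw":80}
  ]
}}

```text
clock: 4.95
tool_pos: [0.5714, 0.2712, 0.0276]
orientation: [-180.0, -0.0, -1.2]
force: [1.4, -0.2, -1.5]
opening: 0.08
gripper_force: 1.0
```

{"api": "apply_moves", "payload": {
  "targets": [
    {"travel":[0,0,0],"roll":0,"jaw":80}
  ]
}}

```text
clock: 5.05
tool_pos: [0.5713, 0.2711, 0.0276]
orientation: [180.0, 0.0, -1.2]
force: [0.4, 0.2, -1.1]
opening: 0.0801
gripper_force: 0.7
```

{"api": "apply_moves", "payload": {
  "targets": [
    {"travel":[4,0,0],"roll":0,"jaw":80},
    {"travel":[16,0,0],"roll":0,"jaw":80},
    {"travel":[10,0,-30],"roll":0,"jaw":80},
    {"travel":[0,0,-45],"roll":0,"jaw":80},
    {"travel":[0,0,-45],"roll":0,"jaw":80},
    {"travel":[0,-45,0],"roll":0,"jaw":60},
    {"travel":[0,-45,0],"roll":0,"jaw":60},
    {"travel":[0,-40,0],"roll":0,"jaw":60},
    {"travel":[0,0,0],"roll":8.2,"jaw":58},
    {"travel":[0,0,0],"roll":8.2,"jaw":58}
  ]
}}

```text
clock: 6.05
tool_pos: [0.6035, 0.402, 0.1467]
orientation: [179.9, 0.0, -17.7]
force: [0.0, -1.0, 0.0]
opening: 0.0578
gripper_force: 0.0
```

{"api": "apply_moves", "payload": {
  "targets": [
    {"travel":[0,0,0],"roll":8.2,"jaw":58},
    {"travel":[0,0,0],"roll":8.2,"jaw":58},
    {"travel":[0,0,0],"roll":8.2,"jaw":58},
    {"travel":[0,0,0],"roll":8.2,"jaw":58},
    {"travel":[0,0,0],"roll":8.2,"jaw":58},
    {"travel":[0,0,0],"roll":8.2,"jaw":58},
    {"travel":[0,0,0],"roll":8.2,"jaw":58},
    {"travel":[0,0,0],"roll":8.2,"jaw":58},
    {"travel":[0,0,0],"roll":8,"jaw":58},
    {"travel":[0,0,0],"roll":0,"jaw":58}
  ]
}}

```text
clock: 7.05
tool_pos: [0.6039, 0.4005, 0.1473]
orientation: [180.0, -0.0, -91.2]
force: [0.7, -0.6, -0.1]
opening: 0.0581
gripper_force: 0.0
```

```bash
python3 - <<'E'
from h import *
st();im=ctrl.snapshot("top");np.save("top1.npy",im)
cv2.imwrite("pics/crop3.png",cv2.resize(im[170:260,170:290,::-1],(800,600),interpolation=cv2.INTER_CUBIC))
E
```

```text
7.05 [603.9 400.5 147.3] [ 1.7996e+02 -3.0000e-02 -9.1250e+01] [ 0.7 -0.6 -0.1] 0.058116140785045144
```

View pics/crop3.png

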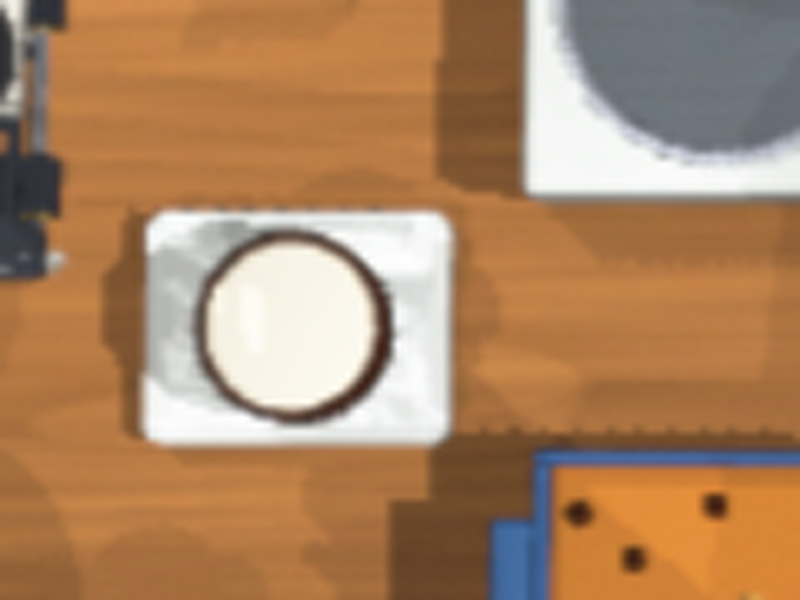

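The board now lies square to the gap in this crop: left edge u≈143, right edge 452, top 211, bottom 444. The hotplate edge is at v≈194 and the dish rim at v≈451. The cake is still central.

```bash
python3 - <<'E'
from h import *
p=lambda uv,z:np.round(plane("top",crop(uv,20/3,(170,170)),z)*1e3,1)
b=p([(146,211),(454,211),(451,445),(141,444)],.016);print(b.tolist(),b.mean(0))
for i,j in((0,1),(3,2)):d=b[j]-b[i];print(np.degrees(np.arctan2(d[0],-d[1])))
print("hot",p([(526,194)],.058),"dish",p([(540,452)],.055),"cake",p([(294,325)],.059))
# subpixel edges along the columns, grey gradient
g=cv2.GaussianBlur(np.load("top1.npy"),(3,3),0).astype(float).sum(2)
for u in (200,208,218,228): 
    d=np.diff(g[:,u]);
    print(u,"top",195+np.argmax(d[195:207]),"bot",230+np.argmin(d[230:242]))
E
```

```text
[[564.2, 358.0], [560.8, 183.2], [428.5, 186.2], [432.4, 360.9]] [496.475 272.075]
-1.1143082879962727
-1.2788576478254634
hot [[564.8 138.9]] dish [[422.6 133.2]] cake [[494.8 267.3]]
200 top 201 bot 236
208 top 201 bot 236
218 top 201 bot 230
228 top 201 bot 236
```

{"api": "apply_moves", "payload": {
  "targets": [
    {"travel":[3.4,35,0],"roll":0,"jaw":58},
    {"travel":[3.4,35,0],"roll":0,"jaw":58},
    {"travel":[3.4,35,0],"roll":0,"jaw":58},
    {"travel":[0,0,35],"roll":0,"jaw":58},
    {"travel":[0,0,35],"roll":0,"jaw":58},
    {"travel":[0,0,25],"roll":0,"jaw":58},
    {"travel":[0,0,15],"roll":0,"jaw":58},
    {"travel":[0,0,7],"roll":0,"jaw":58},
    {"travel":[0,0,3],"roll":0,"jaw":58},
    {"travel":[0,0,0],"roll":0,"jaw":58}
  ]
}}

```text
clock: 8.1
tool_pos: [0.4992, 0.3927, 0.0279]
orientation: [-180.0, 0.0, -91.0]
force: [0.7, -0.6, 0.4]
opening: 0.0581
gripper_force: 0.0
```

{"api": "apply_moves", "payload": {
  "targets": [
    {"travel":[5,0,0],"roll":0,"jaw":58},
    {"travel":[5,0,0],"roll":0,"jaw":58},
    {"travel":[4,0,0],"roll":0,"jaw":58},
    {"travel":[2,0,0],"roll":0,"jaw":58},
    {"travel":[2,0,0],"roll":0,"jaw":58},
    {"travel":[0,0,0],"roll":0,"jaw":58}
  ]
}}

```text
clock: 8.7
tool_pos: [0.4986, 0.3743, 0.0277]
orientation: [-180.0, 0.0, -91.1]
force: [0.2, 0.8, 0.3]
opening: 0.0581
gripper_force: 0.0
```

{"api": "apply_moves", "payload": {
  "targets": [
    {"travel":[1.5,0,0],"roll":0,"jaw":58},
    {"travel":[1.5,0,0],"roll":0,"jaw":58},
    {"travel":[1.5,0,0],"roll":0,"jaw":58},
    {"travel":[1.5,0,0],"roll":0,"jaw":58},
    {"travel":[1.5,0,0],"roll":0,"jaw":58},
    {"travel":[1.5,0,0],"roll":0,"jaw":58}
  ]
}}

```text
clock: 9.3
tool_pos: [0.4985, 0.3658, 0.0276]
orientation: [-180.0, 0.0, -91.1]
force: [-0.3, 2.2, -1.7]
opening: 0.058
gripper_force: 1.2
```

{"api": "apply_moves", "payload": {
  "targets": [
    {"travel":[2,0,0],"roll":0,"jaw":58},
    {"travel":[2.5,0,0],"roll":0,"jaw":58},
    {"travel":[3,0,0],"roll":0,"jaw":58},
    {"travel":[3,0,0],"roll":0,"jaw":58},
    {"travel":[3,0,0],"roll":0,"jaw":58},
    {"travel":[3,0,0],"roll":0,"jaw":58},
    {"travel":[3,0,0],"roll":0,"jaw":58},
    {"travel":[3,0,0],"roll":0,"jaw":58},
    {"travel":[2,0,0],"roll":0,"jaw":58},
    {"travel":[1,0,0],"roll":0,"jaw":58}
  ]
}}

```text
clock: 10.3
tool_pos: [0.4979, 0.3398, 0.0276]
orientation: [180.0, -0.0, -91.1]
force: [-1.1, 1.5, -2.4]
opening: 0.0578
gripper_force: 1.2
```

```bash
python3 - <<'E'
from h import *
st();im=ctrl.snapshot("top");np.save("top2.npy",im)
cv2.imwrite("pics/crop4.png",cv2.resize(im[170:260,180:300,::-1],(800,600),interpolation=cv2.INTER_CUBIC))
E
```

```text
10.3 [497.9 339.8  27.6] [180.    -0.   -91.13] [-1.1  1.5 -2.4] 0.057808269978890964
```

View pics/crop4.png

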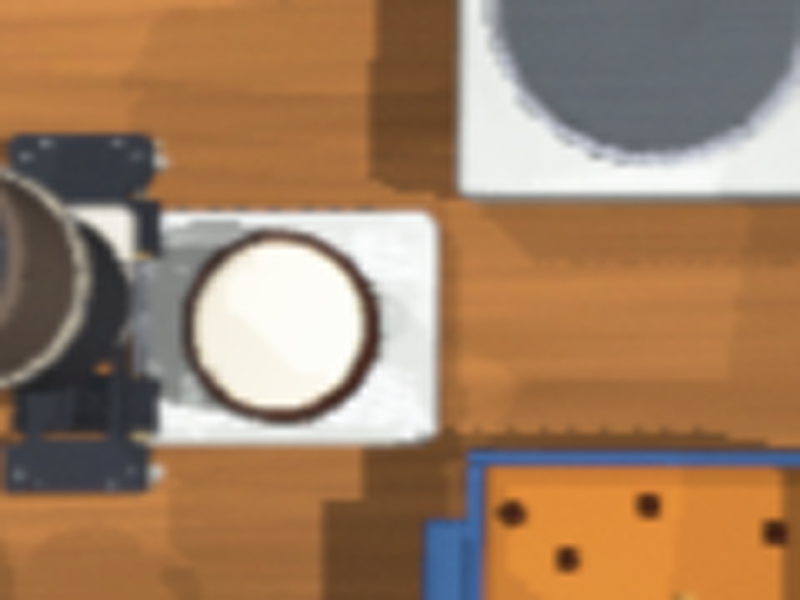

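In this crop the board is still straight and centred (top 211, bottom 443, leading edge 438) between the hotplate at v≈194 and the dish at v≈451. I'll keep pushing.

{"api": "apply_moves", "payload": {
  "targets": [
    {"travel":[1.5,0,0],"roll":0,"jaw":58},
    {"travel":[2.5,0,0],"roll":0,"jaw":58},
    {"travel":[3.5,0,0],"roll":0,"jaw":58},
    {"travel":[4,0,0],"roll":0,"jaw":58},
    {"travel":[4,0,0],"roll":0,"jaw":58},
    {"travel":[4,0,0],"roll":0,"jaw":58},
    {"travel":[4,0,0],"roll":0,"jaw":58},
    {"travel":[4,0,0],"roll":0,"jaw":58},
    {"travel":[4,0,0],"roll":0,"jaw":58},
    {"travel":[4,0,0],"roll":0,"jaw":58}
  ]
}}

```text
clock: 11.35
tool_pos: [0.4972, 0.3042, 0.0276]
orientation: [-180.0, 0.0, -91.1]
force: [0.1, 2.5, -1.3]
opening: 0.058
gripper_force: 1.4
```

{"api": "apply_moves", "payload": {
  "targets": [
    {"travel":[4,0,0],"roll":0,"jaw":58},
    {"travel":[4,0,0],"roll":0,"jaw":58},
    {"travel":[4,0,0],"roll":0,"jaw":58},
    {"travel":[4,0,0],"roll":0,"jaw":58},
    {"travel":[4,0,0],"roll":0,"jaw":58},
    {"travel":[4,0,0],"roll":0,"jaw":58},
    {"travel":[4,0,0],"roll":0,"jaw":58},
    {"travel":[4,0,0],"roll":0,"jaw":58},
    {"travel":[2.5,0,0],"roll":0,"jaw":58},
    {"travel":[1.5,0,0],"roll":0,"jaw":58}
  ]
}}

```text
clock: 12.35
tool_pos: [0.4965, 0.2683, 0.0276]
orientation: [-180.0, 0.0, -91.1]
force: [-0.7, 3.7, -0.7]
opening: 0.0579
gripper_force: 1.6
```

```bash
python3 - <<'E'
from h import *
st();im=ctrl.snapshot("top");np.save("top3.npy",im)
cv2.imwrite("pics/crop5.png",cv2.resize(im[170:260,190:310,::-1],(800,600),interpolation=cv2.INTER_CUBIC))
E
```

```text
12.35 [496.5 268.3  27.6] [-180.      0.    -91.13] [-0.7  3.7 -0.7] 0.0578608731578381
```

View pics/crop5.png

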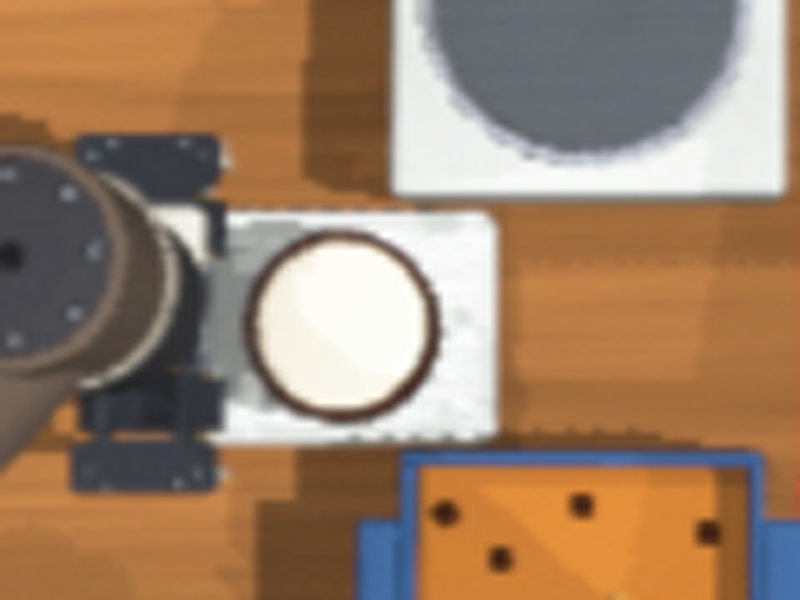

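The leading edge (u≈499) is now inside the gap, past the hotplate corner at u≈392. The board is straight, and the forces are only about 4 N. Continuing.

{"api": "apply_moves", "payload": {
  "targets": [
    {"travel":[1.5,0,0],"roll":0,"jaw":58},
    {"travel":[2.5,0,0],"roll":0,"jaw":58},
    {"travel":[3.5,0,0],"roll":0,"jaw":58},
    {"travel":[4,0,0],"roll":0,"jaw":58},
    {"travel":[4,0,0],"roll":0,"jaw":58},
    {"travel":[4,0,0],"roll":0,"jaw":58},
    {"travel":[4,0,0],"roll":0,"jaw":58},
    {"travel":[4,0,0],"roll":0,"jaw":58},
    {"travel":[4,0,0],"roll":0,"jaw":58},
    {"travel":[4,0,0],"roll":0,"jaw":58}
  ]
}}

```text
clock: 13.4
tool_pos: [0.4958, 0.2327, 0.0276]
orientation: [-180.0, 0.0, -91.1]
force: [-0.3, 2.7, 0.6]
opening: 0.058
gripper_force: 1.7
```

{"api": "apply_moves", "payload": {
  "targets": [
    {"travel":[4,0,0],"roll":0,"jaw":58},
    {"travel":[4,0,0],"roll":0,"jaw":58},
    {"travel":[4,0,0],"roll":0,"jaw":58},
    {"travel":[4,0,0],"roll":0,"jaw":58},
    {"travel":[4,0,0],"roll":0,"jaw":58},
    {"travel":[4,0,0],"roll":0,"jaw":58},
    {"travel":[4,0,0],"roll":0,"jaw":58},
    {"travel":[4,0,0],"roll":0,"jaw":58},
    {"travel":[4,0,0],"roll":0,"jaw":58},
    {"travel":[4,0,0],"roll":0,"jaw":58}
  ]
}}

```text
clock: 14.4
tool_pos: [0.495, 0.1927, 0.0276]
orientation: [-180.0, 0.0, -91.1]
force: [-0.1, 4.5, 0.9]
opening: 0.0583
gripper_force: 1.8
```

{"api": "apply_moves", "payload": {
  "targets": [
    {"travel":[4,0,0],"roll":0,"jaw":58},
    {"travel":[4,0,0],"roll":0,"jaw":58},
    {"travel":[4,0,0],"roll":0,"jaw":58},
    {"travel":[4,0,0],"roll":0,"jaw":58},
    {"travel":[4,0,0],"roll":0,"jaw":58},
    {"travel":[4,0,0],"roll":0,"jaw":58},
    {"travel":[4,0,0],"roll":0,"jaw":58},
    {"travel":[4,0,0],"roll":0,"jaw":58},
    {"travel":[2.5,0,0],"roll":0,"jaw":58},
    {"travel":[1.5,0,0],"roll":0,"jaw":58}
  ]
}}

```text
clock: 15.4
tool_pos: [0.4943, 0.1568, 0.0276]
orientation: [180.0, 0.0, -91.1]
force: [-1.0, 4.1, 0.8]
opening: 0.0582
gripper_force: 1.9
```

```bash
python3 - <<'E'
from h import *
st();im=ctrl.snapshot("top");np.save("top4.npy",im)
cv2.imwrite("pics/crop6.png",cv2.resize(im[160:265,230:370,::-1],(800,600),interpolation=cv2.INTER_CUBIC))
E
```

```text
15.4 [494.3 156.8  27.6] [180.     0.   -91.14] [-1.   4.1  0.8] 0.05824829637921619
```

View pics/crop6.png

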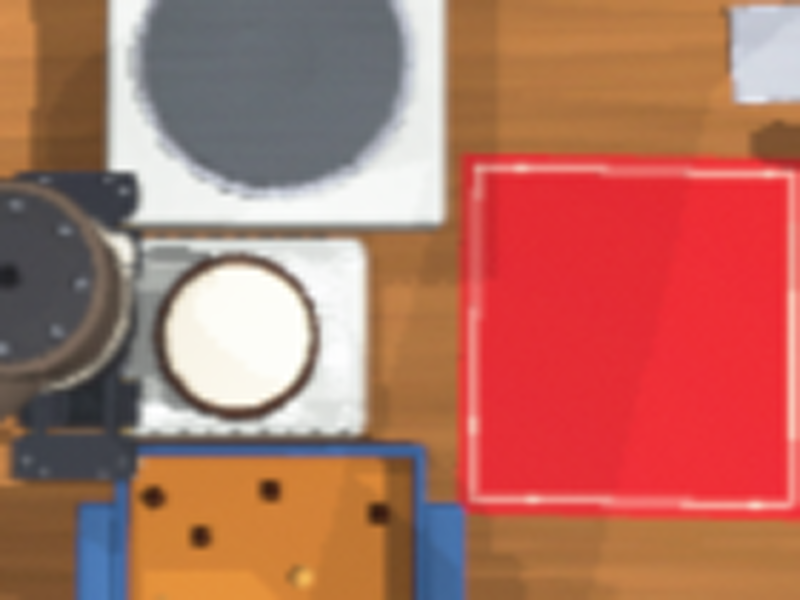

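The board is fully inside the gap with clearance on both sides (hotplate edge v≈226 against board top 238, board bottom 436 against dish 445). The cake is unmoved. The hand passes over the hotplate and dish with no extra force.

{"api": "apply_moves", "payload": {
  "targets": [
    {"travel":[1.5,0,0],"roll":0,"jaw":58},
    {"travel":[2.5,0,0],"roll":0,"jaw":58},
    {"travel":[3.5,0,0],"roll":0,"jaw":58},
    {"travel":[4,0,0],"roll":0,"jaw":58},
    {"travel":[4,0,0],"roll":0,"jaw":58},
    {"travel":[4,0,0],"roll":0,"jaw":58},
    {"travel":[4,0,0],"roll":0,"jaw":58},
    {"travel":[4,0,0],"roll":0,"jaw":58},
    {"travel":[4,0,0],"roll":0,"jaw":58},
    {"travel":[4,0,0],"roll":0,"jaw":58}
  ]
}}

```text
clock: 16.45
tool_pos: [0.4935, 0.1212, 0.0276]
orientation: [180.0, -0.0, -91.1]
force: [-0.1, 4.3, 1.1]
opening: 0.0578
gripper_force: 2.0
```

{"api": "apply_moves", "payload": {
  "targets": [
    {"travel":[4,0,0],"roll":0,"jaw":58},
    {"travel":[4,0,0],"roll":0,"jaw":58},
    {"travel":[4,0,0],"roll":0,"jaw":58},
    {"travel":[4,0,0],"roll":0,"jaw":58},
    {"travel":[4,0,0],"roll":0,"jaw":58},
    {"travel":[4,0,0],"roll":0,"jaw":58},
    {"travel":[4,0,0],"roll":0,"jaw":58},
    {"travel":[4,0,0],"roll":0,"jaw":58},
    {"travel":[4,0,0],"roll":0,"jaw":58},
    {"travel":[4,0,0],"roll":0,"jaw":58}
  ]
}}

```text
clock: 17.45
tool_pos: [0.4928, 0.0812, 0.0276]
orientation: [180.0, -0.0, -91.1]
force: [-0.1, 5.0, 1.1]
opening: 0.0578
gripper_force: 2.0
```

{"api": "apply_moves", "payload": {
  "targets": [
    {"travel":[4,0,0],"roll":0,"jaw":58},
    {"travel":[4,0,0],"roll":0,"jaw":58},
    {"travel":[4,0,0],"roll":0,"jaw":58},
    {"travel":[4,0,0],"roll":0,"jaw":58},
    {"travel":[4,0,0],"roll":0,"jaw":58},
    {"travel":[4,0,0],"roll":0,"jaw":58},
    {"travel":[4,0,0],"roll":0,"jaw":58},
    {"travel":[4,0,0],"roll":0,"jaw":58},
    {"travel":[4,0,0],"roll":0,"jaw":58},
    {"travel":[4,0,0],"roll":0,"jaw":58}
  ]
}}

```text
clock: 18.45
tool_pos: [0.492, 0.0412, 0.0276]
orientation: [180.0, -0.0, -91.1]
force: [-0.6, 3.3, 0.9]
opening: 0.0581
gripper_force: 2.0
```

{"api": "apply_moves", "payload": {
  "targets": [
    {"travel":[4,0,0],"roll":0,"jaw":58},
    {"travel":[4,0,0],"roll":0,"jaw":58},
    {"travel":[4,0,0],"roll":0,"jaw":58},
    {"travel":[4,0,0],"roll":0,"jaw":58},
    {"travel":[4,0,0],"roll":0,"jaw":58},
    {"travel":[4,0,0],"roll":0,"jaw":58},
    {"travel":[4,0,0],"roll":0,"jaw":58},
    {"travel":[4,0,0],"roll":0,"jaw":58},
    {"travel":[4,0,0],"roll":0,"jaw":58},
    {"travel":[4,0,0],"roll":0,"jaw":58}
  ]
}}

```text
clock: 19.45
tool_pos: [0.4912, 0.0012, 0.0276]
orientation: [180.0, -0.0, -91.1]
force: [-0.9, 4.4, 1.1]
opening: 0.0583
gripper_force: 2.0
```

{"api": "apply_moves", "payload": {
  "targets": [
    {"travel":[4,0,0],"roll":0,"jaw":58},
    {"travel":[4,0,0],"roll":0,"jaw":58},
    {"travel":[4,0,0],"roll":0,"jaw":58},
    {"travel":[4,0,0],"roll":0,"jaw":58},
    {"travel":[4,0,0],"roll":0,"jaw":58},
    {"travel":[4,0,0],"roll":0,"jaw":58},
    {"travel":[4,0,0],"roll":0,"jaw":58},
    {"travel":[4,0,0],"roll":0,"jaw":58},
    {"travel":[4,0,0],"roll":0,"jaw":58},
    {"travel":[4,0,0],"roll":0,"jaw":58}
  ]
}}

```text
clock: 20.45
tool_pos: [0.4904, -0.0388, 0.0276]
orientation: [180.0, -0.0, -91.1]
force: [-0.8, 4.0, -0.2]
opening: 0.0581
gripper_force: 2.1
```

{"api": "apply_moves", "payload": {
  "targets": [
    {"travel":[4,0,0],"roll":0,"jaw":58},
    {"travel":[4,0,0],"roll":0,"jaw":58},
    {"travel":[4,0,0],"roll":0,"jaw":58},
    {"travel":[4,0,0],"roll":0,"jaw":58},
    {"travel":[4,0,0],"roll":0,"jaw":58},
    {"travel":[4,0,0],"roll":0,"jaw":58},
    {"travel":[4,0,0],"roll":0,"jaw":58},
    {"travel":[4,0,0],"roll":0,"jaw":58},
    {"travel":[4,0,0],"roll":0,"jaw":58},
    {"travel":[4,0,0],"roll":0,"jaw":58}
  ]
}}

```text
clock: 21.45
tool_pos: [0.4896, -0.0787, 0.0276]
orientation: [180.0, -0.0, -91.1]
force: [-0.1, 4.8, 1.7]
opening: 0.0578
gripper_force: 2.1
```

{"api": "apply_moves", "payload": {
  "targets": [
    {"travel":[4,0,0],"roll":0,"jaw":58},
    {"travel":[4,0,0],"roll":0,"jaw":58},
    {"travel":[4,0,0],"roll":0,"jaw":58},
    {"travel":[4,0,0],"roll":0,"jaw":58},
    {"travel":[4,0,0],"roll":0,"jaw":58},
    {"travel":[4,0,0],"roll":0,"jaw":58},
    {"travel":[3,0,0],"roll":0,"jaw":58},
    {"travel":[2,0,0],"roll":0,"jaw":58},
    {"travel":[1,0,0],"roll":0,"jaw":58},
    {"travel":[0,0,0],"roll":0,"jaw":58}
  ]
}}

```text
clock: 22.45
tool_pos: [0.489, -0.1087, 0.0275]
orientation: [180.0, -0.0, -91.1]
force: [0.9, 2.1, 1.0]
opening: 0.0583
gripper_force: 0.7
```

{"api": "apply_moves", "payload": {
  "targets": [
    {"travel":[-2,0,0],"roll":0,"jaw":58},
    {"travel":[-8,0,0],"roll":0,"jaw":58},
    {"travel":[-15,0,0],"roll":0,"jaw":58},
    {"travel":[-5,0,-20],"roll":0,"jaw":58},
    {"travel":[0,0,-40],"roll":0,"jaw":58},
    {"travel":[0,0,-40],"roll":0,"jaw":58},
    {"travel":[-30,0,-30],"roll":0,"jaw":58},
    {"travel":[-45,0,0],"roll":0,"jaw":58},
    {"travel":[-45,0,0],"roll":0,"jaw":58},
    {"travel":[0,0,0],"roll":0,"jaw":58}
  ]
}}

```text
clock: 23.45
tool_pos: [0.4924, 0.0458, 0.1581]
orientation: [-179.9, 0.0, -90.9]
force: [1.0, -0.4, 0.1]
opening: 0.058
gripper_force: 0.0
```

```bash
python3 - <<'E'
from h import *
st();im=ctrl.snapshot("top");np.save("top5.npy",im)
cv2.imwrite("pics/crop7.png",cv2.resize(im[160:265,260:400,::-1],(800,600),interpolation=cv2.INTER_CUBIC))
E
```

```text
23.45 [492.4  45.8 158.1] [-1.799e+02  5.000e-02 -9.089e+01] [ 1.  -0.4  0.1] 0.05801179674782213
```

View pics/crop7.png

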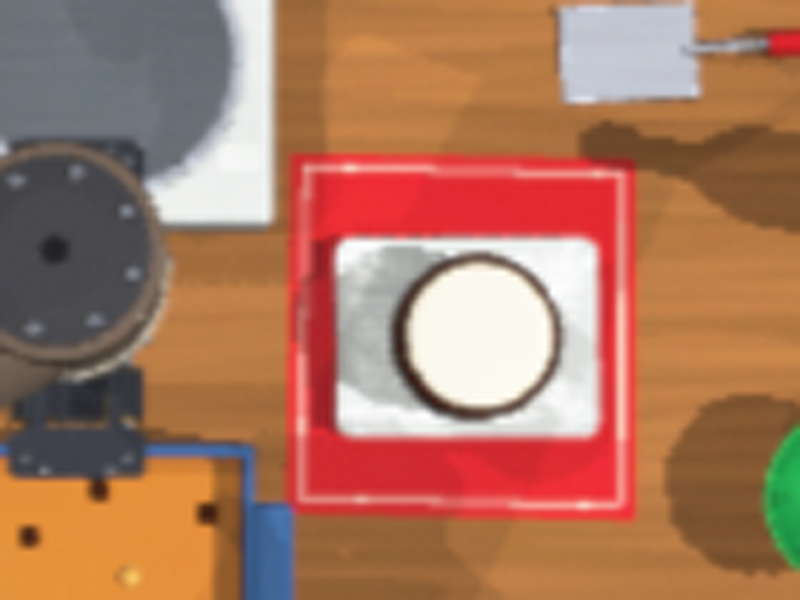

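The whole board lies on the mat: it spans u 335–600 and v 238–438, against the mat's 292–635 and 155–518. The cake is still in the middle (the small offset is parallax), and the hand is clear. Handing in.

```bash
python3 -c "
from plant import ctrl
print(ctrl.close_job())"
```

```text
the job is handed in; nothing more can be done
None
```

The board was pushed through the gap and lies wholly on the red mat with the cake still in the middle, the hand is clear, and the job was handed in at about 23.5 s of the 69 s allowed.

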